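Switch off the preheat oven and hold its sprung hood half open

TASK

The board in the bench preheat oven is done and must cool slowly: first turn the oven's rotary switch fully round to off, then lift the sprung hood by its front bar until it is clearly past its balance point, to let the first heat out. Keep it in hand, so that it neither flies up nor drops, and draw it back down to just below the balance point, where a little of its weight hangs on the bar again. Finish while still holding it there, a few degrees below balance, and leave the other things on the bench where they stand.

Things in the scene. Friction and masses are not known exactly. Their poses are not given: they have to be found in the camera images.
- oven: Bench preheat oven, fixed: grey box 274 deep x 400 wide x 76 high, turned up to 15 degrees. Origin at the bench, midway across; x runs front to rear (the front, 114 mm ahead of the origin, looks to the robot), y left, z up. The aluminium hood covers its left part; the black console deck on its right, 108 wide, carries the rotary switch. Two stop brackets at the rear are 160 high.
- hood_hinge (a point): Middle of the hood's hinge pin at the oven's rear, 80 mm above the bench; axes as the oven's, so y runs along the pin.
- hood (a joint): Hood angle, rad: 0 shut, grows as the front rises about the pin, 1.35 at its stop. Hood 280 wide, 208 deep, 46 high. Torsion springs nearly carry it. Balance point 0.90 rad (52 degrees): let go below it falls shut, above it the springs throw it to the stop. Force to hold it at the bar: 2.7 N up when shut, 0.75 N up at 0.75, none at 0.90, 1 N down at 1.07, 2.6 N down near the stop.
- hood_handle (a point): Middle of the hood's front bar: round, black, diameter 14, 190 long along y, on steel posts 85 mm either side. Shut, it is 268 mm ahead of and 20 mm above the hinge axis, 100 mm above the bench, 48 mm in front of the hood's face, only bench below; the shut hood's top is at 126. Raised by a, it is 269 mm from the axis at 0.0745 + a rad above level. A grip can roll round the bar.
- switch (a joint): Rotary switch on the console deck, rad: 1.047 (60 degrees) is on, 0 is off; both are detents at hard stops, and it snaps over a hump half way (about 0.08 N m). Grows clockwise seen from above, so it is turned anticlockwise to off. At off the handle lies across the oven (along its y), white line to the left.
- switch_grip (a point): On the switch's vertical axis, 10 mm below the top of its black bar handle, 104 mm above the bench. The handle is 54 long along this point's y, 15 thick along its x, 32 high, above a base disc of diameter 36 whose top is at 82 mm; deck at 76. Axes turn with the handle; white line towards +y. The shut hood's side wall is 60 mm left of the axis.
- duster_can: Loose aerosol can, diameter 66, height 203; origin under its centre. Leave alone.
- cleaner_can: Loose smaller aerosol can, diameter 53, height 168; origin under its centre. Leave alone.
- dispenser: Loose white pump bottle 58 x 58 x 114; origin under its centre. Leave alone.
- tip_cleaner: Loose black tip cleaner pot with brass wool, diameter 74, height 62; origin under its centre. Leave alone.
- screw_tray: Loose white divided screw tray 105 x 150 x 22; origin under its centre. Leave alone.
- tin_case: Loose steel tin case 62 x 94 x 22; origin under its centre. Leave alone.
- solder_spool: Loose white solder spool, diameter 48, height 28; origin under its centre. Leave alone.
- flux_tin: Loose flux tin, diameter 44, height 20, standing on the console deck behind the switch; origin under its centre. Leave alone.

How it is judged:
By the outcome, as a careful person would: the job done as asked, in the order asked, and still so for the second after the job is handed in, while the arm keeps its last pose, push and grip.
It also fails if it takes over 59 s, if anything falls off the work surface, if the arm or the gripper's body presses on something with over 40 N, if the wrist force passes 120 N, or if a joint passes its speed limit or range.

ROBOT

A 6-joint arm with a two-finger parallel gripper is mounted at the origin on the work surface. World frame = base frame: x ahead of the robot, y to its left, z up, the work surface at z = 0. Lengths are in m, angles in degrees, forces in N, time in s.
With the tool pointing down it reaches from about 0.4 to 0.825 m from the base axis. Payload 7 kg.
Tool frame: the origin (TCP) lies between the finger pads; the fingertips stand 14 mm ahead of it and the grasp point (between the pads) lies 5 mm behind it (r.tips_ahead is the distance from the TCP to the fingertips, in m); z points along the fingers, y is the direction in which the jaws open and shut (so a half turn about z gives the same grasp; the last joint's range is limited). The gripper opens to 88 mm and grips with 3 to 60 N. Pads are 19 mm wide; open, the fingers measure 130 mm over their backs; the gripper's body (78 mm by 193 mm) begins 47 mm behind the grasp point.
Start: joints at [84.288, 20.546, 0.682, 0, -70.136, -16.507], TCP at [0.255, 0.625, 0.241] pointing down, gripper open.
Joint ranges: [-176.03, 176.03], [-82.01, 121.73], [-58.28, 71.71], [-173.87, 95.51], [-174.79, -0.11], [-173.66, 173.66]. Speed limits (degrees/s): [136.94, 136.94, 172.46, 180, 180, 180].

INTERFACE

Orientations are given as [roll, pitch, yaw] about the fixed x, y, z axes, in that order (R = Rz(yaw) Ry(pitch) Rx(roll)).
In Python, from plant import r gives the robot as it stands.
- The arm moves only by the tool apply_moves, never from a script. Its arguments are lists of equal length, an entry for each row: "slide": the shift along the tool's x, y, z as a fraction of full scale, a list of three; "turn": the turn, a rotation vector about the tool's x, y, z as a fraction of full scale, a list of three; "jaw": the closure, from 0 (fully open) to 1 (shut). In form: {"slide": [[dx, dy, dz], ...], "turn": [[wx, wy, wz], ...], "jaw": [jaw, ...]}. A call has 1 to 8 rows; each row shifts and turns the commanded pose from where the row before left it, along the tool's axes as they then stand; what a row does not reach is not made up. Full scale, the value 1, is 0.1 m for a shift and 1.5 rad for a turn. A row lasts 1/10 s, in which the tool goes at most 50 mm and 8.59 degrees, less where a joint would pass 70% of its speed; a pose out of reach is approached as far as the arm can. A call with a number of a shift or a turn outside -1 to 1 is refused whole. A call with a gripper value outside its range is refused whole. The fingers move at their own pace and stop on an object; "newtons" is the grip in N (left out, the last holds). Time passes only in rows, so rows that do not move let the fingers close. It gives the time, the measured TCP pose, the force and the opening at its end, in the units of the state.
- r.get_state(): the state, without advancing time (a new reading comes with each control period).
- r.capture(name): name is "scene" or "top" or "wrist"; returns a dict with "pixels" (384x512x3 uint8, blue, green, red), "depth" (384x512 float32, m along the optical axis (not along the pixel's ray), 0 where there is no reading), "fx", "fy", "cx", "cy" (pixels), "dist_coeffs" ([k1, k2, p1, p2, k3] as OpenCV has them; the pictures are not rectified), "rvec" (rotation vector, rad) and "tvec" (3), from world to camera coordinates, as OpenCV has them. Camera axes: x right, y down, z forward; pixel columns grow to the right and rows downward; lengths in m; the calibration is good to about 2 mm. A picture is of the moment at which its call begins.
- r.close_job(): hands the job in, once; it reports no verdict.
The state is a dict: "time_s": time; "joints": joint angles; "qd": joint speeds; "joint_torque": joint torques, N m; "tcp_pos": TCP position; "eef_rot": TCP orientation; "contact_force": force on the tool from outside, world axes, zero at the start; "moment": the same for the moment, N m; "gripper_width": finger opening in m.
Only numpy, scipy, OpenCV 4.12 (cv2) and the standard library are available. Lean on these libraries where they do the work, as an engineer would, in place of code of your own. Each camera call takes 0.05 s, during which the arm holds its last target.

## Working session

There is one attempt and no reset: what is moved stays moved. The work goes in short steps, Python scripts to look and compute and a tool call to move; the robot and the scene stay as the last step left them, time stands still between calls to the robot, and variables do not carry over. Pictures are saved under pics/ and viewed, and the job is handed in when it is done.

Besides the shell and the picture viewer there is one more tool, called after "Emit:" by a JSON object that holds its "api" and its "payload". apply_moves: Moves the arm, as the interface text tells. Shift numbers are shares of 0.1 m and turn numbers shares of 1.5 rad, none past 1 either way. Its arguments: {"type":"object","properties":{"slide":{"type":"array"},"turn":{"type":"array"},"jaw":{"type":"array"},"newtons":{"type":"number"}},"required":["slide","turn","jaw"]}

```bash
ls; mkdir -p pics
python3 - <<'E'
from plant import r
import cv2,numpy as np
print(r.get_state())
for n in ["scene","top","wrist"]:
    c=r.capture(n); cv2.imwrite(f"pics/{n}0.png",c["pixels"]); np.savez(f"pics/{n}0.npz",**c)
    print(n,c["fx"],c["cx"],c["cy"],c["dist_coeffs"],c["rvec"],c["tvec"])
E
```

```text
pics
{'time_s': 0.0, 'joints': array([ 8.42876995e+01,  2.05922042e+01,  6.34266017e-01, -2.06217226e-02,
       -7.01363456e+01, -1.65047389e+01]), 'qd': array([-0.04114388, -0.056426  ,  0.04105792,  0.15304189, -0.04498951,
        0.0018584 ]), 'joint_torque': array([-4.30179380e-04, -5.82731795e+01,  2.93040276e+01,  6.99705765e+00,
        6.80319834e-03, -1.55247690e-04]), 'tcp_pos': array([0.2550958 , 0.62443676, 0.23961615]), 'eef_rot': array([ 1.79904093e+02, -8.20126871e-03, -2.22240554e+01]), 'contact_force': array([ 0.16737193, -0.21604503, -1.05581901]), 'moment': array([-0.0074227 ,  0.00860163, -0.07067077]), 'gripper_width': 0.08765171651168856}
scene 407.5397461029363 249.99182204244838 188.10465792086467 [-0.07134775  0.          0.          0.          0.        ] [ 1.17457683  2.28885906 -0.98805762] [ 0.29890578 -0.24361773  1.53060052]
top 360.6587221468402 261.125455102201 194.2575538990274 [-0.10948995  0.          0.          0.          0.        ] [ 2.1508785  -2.1071913   0.22013092] [-0.00979319  0.53974585  1.01748027]
wrist 314.7374498040817 251.27052613250441 190.0230273970202 [-0.02289039  0.          0.          0.          0.        ] [-1.65734517  2.46713415  0.3331898 ] [ 0.67416768 -0.03428471  0.38935227]
```

View pics/scene0.png

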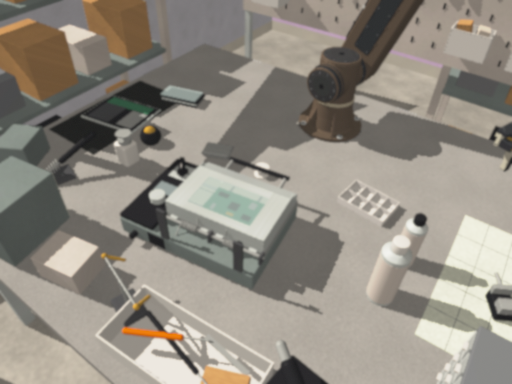

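View pics/top0.png

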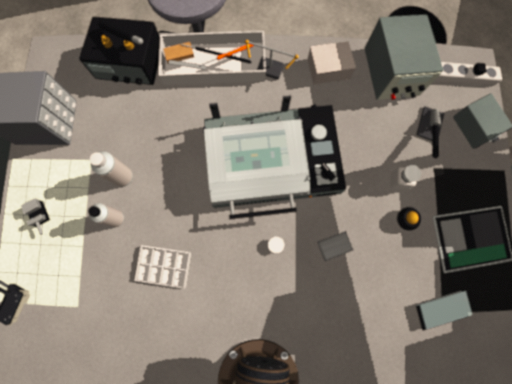

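View pics/wrist0.png

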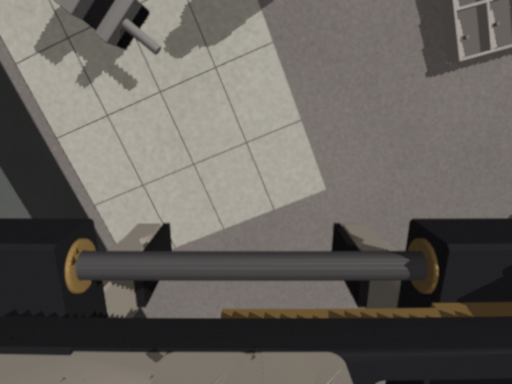

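The top view shows the robot at the bottom (260,365). The oven is centred near (270,155), its bar runs from about (230,214) to (296,210), and the switch is near (325,175). The tins and cans stand clear of the oven. Next I'll zoom in and measure.

```bash
cat > h.py <<'E'
import cv2,numpy as np
def K(c): return np.array([[c["fx"],0,c["cx"]],[0,c["fy"],c["cy"]],[0,0,1]],float)
def Rt(c): return cv2.Rodrigues(np.array(c["rvec"],float))[0],np.array(c["tvec"],float).ravel()
def ray(c,uv):
    n=cv2.undistortPoints(np.array(uv,float).reshape(-1,1,2),K(c),np.array(c["dist_coeffs"])).reshape(-1,2)
    R,t=Rt(c); d=np.c_[n,np.ones(len(n))]@R; return -R.T@t,d
def onz(c,uv,z):
    o,d=ray(c,uv); return o+d*((z-o[2])/d[:,2])[:,None]
def cloud(c):
    h,w=c["depth"].shape; v,u=np.mgrid[:h,:w]
    o,d=ray(c,np.c_[u.ravel(),v.ravel()]); return (o+d*c["depth"].reshape(-1,1)).reshape(h,w,3)
def proj(c,P): return cv2.projectPoints(np.array(P,float).reshape(-1,1,3),np.array(c["rvec"],float),np.array(c["tvec"],float),K(c),np.array(c["dist_coeffs"]))[0].reshape(-1,2)
def tri(c1,p1,c2,p2):
    o1,d1=ray(c1,[p1]);o2,d2=ray(c2,[p2]);d1=d1[0];d2=d2[0]
    s=np.linalg.lstsq(np.c_[d1,-d2],o2-o1,rcond=None)[0]
    a=o1+s[0]*d1;b=o2+s[1]*d2; return (a+b)/2,np.linalg.norm(a-b)
E
python3 - <<'E'
from h import *
t=dict(np.load("pics/top0.npz")); s=dict(np.load("pics/scene0.npz"))
cv2.imwrite("pics/topz.png",cv2.resize(t["pixels"][90:230,195:355],None,fx=5,fy=4.2857,interpolation=cv2.INTER_CUBIC))
cv2.imwrite("pics/scz.png",cv2.resize(s["pixels"][140:280,115:315],None,fx=4,fy=4,interpolation=cv2.INTER_CUBIC))
P=cloud(t)
for uv in [(324,175),(325,172),(240,213),(263,212),(290,210),(276,245),(335,246),(215,110),(286,103),(319,132)]:
    print(uv,P[uv[1],uv[0]].round(3))
E
```

```text
(324, 175) [ 0.595 -0.181  0.083]
(325, 172) [ 0.598 -0.179  0.107]
(240, 213) [ 0.49   0.064 -0.   ]
(263, 212) [ 0.479 -0.004  0.107]
(290, 210) [ 0.486 -0.079  0.105]
(276, 245) [ 0.392 -0.046  0.027]
(335, 246) [ 0.393 -0.224  0.02 ]
(215, 110) [0.775 0.142 0.118]
(286, 103) [ 0.803 -0.066  0.117]
(319, 132) [ 0.724 -0.166  0.094]
```

View pics/topz.png

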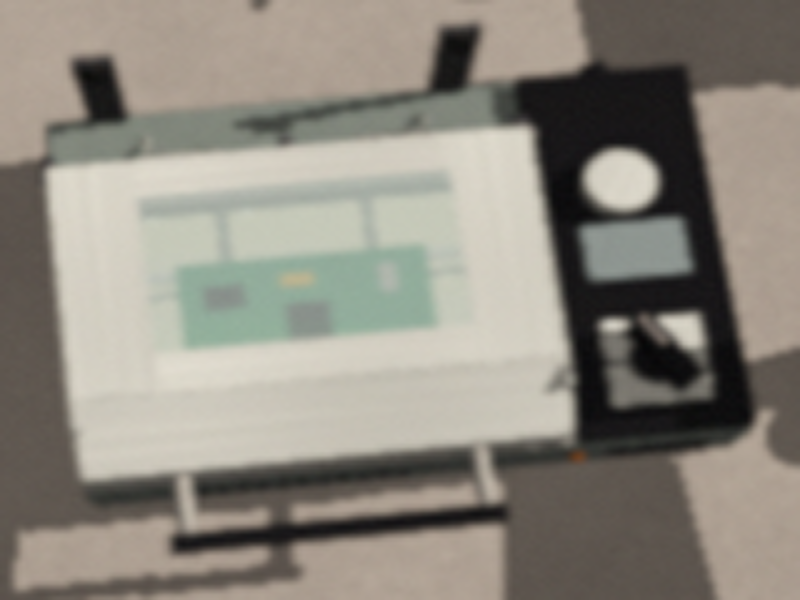

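View pics/scz.png

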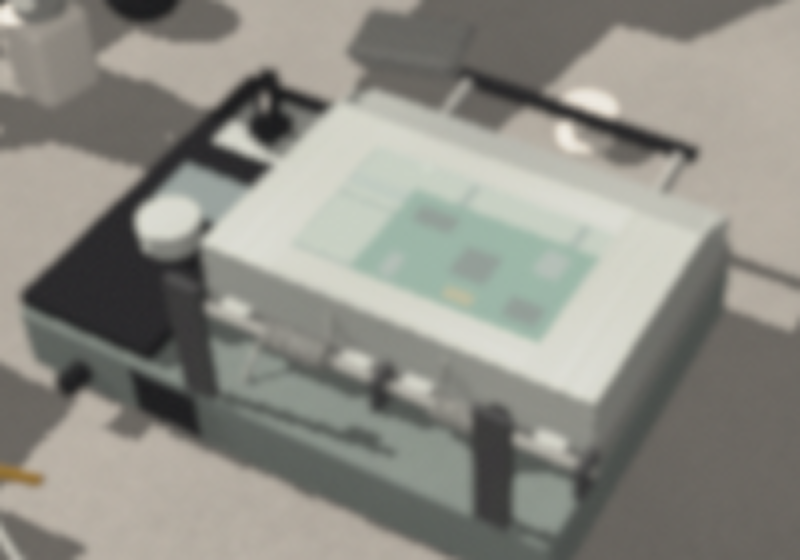

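Run:
```python
from h import *
t=dict(np.load("pics/top0.npz")); s=dict(np.load("pics/scene0.npz"))
A=tri(t,(230.3,216.5),s,(288,178.2)); B=tri(t,(295.5,209.7),s,(232.5,158)); print("bar ends",A,B)
for z in (.1,.107):
  q=onz(t,[(230.3,216.5),(295.5,209.7)],z); print(z,q, np.linalg.norm(q[0]-q[1]), q.mean(0))
# dark bar pixels by depth
P=cloud(t); g=t["pixels"].max(2)
m=(P[...,2]>.09)&(P[...,2]<.12)&(P[...,0]<.51)&(P[...,0]>.45)&(abs(P[...,1])<.14)&(g<60)
v,u=np.nonzero(m); q=onz(t,np.c_[u,v],.1); l=cv2.fitLine(q[:,:2].astype(np.float32),cv2.DIST_HUBER,0,.01,.01).ravel(); print("line",l, np.degrees(np.arctan2(l[1],l[0])))
k=(q[:,:2]-l[2:])@l[:2]; print(k.min(),k.max(),"mid",l[2:]+l[:2]*(k.min()+k.max())/2)
# oven top region: deck (dark, z .06-.09)
md=(P[...,2]>.066)&(P[...,2]<.086)&(P[...,0]>.5)&(P[...,0]<.85)&(P[...,1]<-.09)&(P[...,1]>-.26)
c=P[md][:,:2].astype(np.float32); print("deck rect",cv2.minAreaRect(c),P[md][:,2].mean())
# switch: above .09
ms=(P[...,2]>.09)&(P[...,2]<.125)&(P[...,0]>.54)&(P[...,0]<.66)&(P[...,1]<-.135)&(P[...,1]>-.24)
print(P[ms].round(3))
```

```text
bar ends (array([0.464467  , 0.08830696, 0.10080993]), np.float64(0.003349368720662443)) (array([ 0.48636803, -0.09226676,  0.10221593]), np.float64(0.00677970450564519))
0.1 [[ 0.46534037  0.08687682  0.1       ]
 [ 0.4884406  -0.09548231  0.1       ]] 0.18381640843635566 [ 0.47689049 -0.00430274  0.1       ]
0.107 [[ 0.46445021  0.08638553  0.107     ]
 [ 0.48738889 -0.09469832  0.107     ]] 0.18253093927801387 [ 0.47591955 -0.00415639  0.107     ]
line [ 0.13546634 -0.99078196  0.47760838 -0.00267302] -82.21441
-0.09136194672012041 0.09266520333165931 mid [ 0.47769666 -0.00331864]
deck rect ((0.6794916987419128, -0.15369613468647003), (0.2725309729576111, 0.15776270627975464), 6.474460601806641) 0.07648637177049154
[[ 0.623 -0.173  0.113]
 [ 0.623 -0.176  0.114]
 [ 0.62  -0.167  0.111]
 [ 0.62  -0.17   0.113]
 [ 0.62  -0.173  0.112]
 [ 0.62  -0.175  0.115]
 [ 0.619 -0.178  0.117]
 [ 0.615 -0.166  0.118]
 [ 0.617 -0.17   0.113]
 [ 0.616 -0.172  0.117]
 [ 0.616 -0.175  0.117]
 [ 0.617 -0.179  0.112]
 [ 0.617 -0.181  0.114]
 [ 0.616 -0.166  0.105]
 [ 0.614 -0.167  0.114]
 [ 0.614 -0.
[... 2168 characters left out ...]
14]
 [ 0.584 -0.195  0.116]
 [ 0.585 -0.198  0.112]
 [ 0.585 -0.201  0.115]
 [ 0.585 -0.203  0.116]
 [ 0.586 -0.207  0.112]
 [ 0.587 -0.188  0.094]
 [ 0.585 -0.189  0.101]
 [ 0.583 -0.19   0.109]
 [ 0.582 -0.192  0.114]
 [ 0.582 -0.195  0.114]
 [ 0.582 -0.198  0.115]
 [ 0.582 -0.2    0.116]
 [ 0.582 -0.204  0.113]
 [ 0.583 -0.207  0.112]
 [ 0.584 -0.191  0.091]
 [ 0.582 -0.192  0.102]
 [ 0.581 -0.194  0.105]
 [ 0.579 -0.195  0.114]
 [ 0.579 -0.198  0.113]
 [ 0.579 -0.2    0.115]
 [ 0.582 -0.206  0.101]
 [ 0.581 -0.193  0.096]
 [ 0.579 -0.195  0.101]
 [ 0.578 -0.196  0.108]
 [ 0.577 -0.198  0.113]
 [ 0.581 -0.205  0.095]
 [ 0.578 -0.194  0.093]
 [ 0.578 -0.196  0.095]
 [ 0.577 -0.198  0.1  ]]
```

Run:
```python
from h import *
t=dict(np.load("pics/top0.npz"))
P=cloud(t)
ms=(P[...,2]>.109)&(P[...,2]<.125)&(P[...,0]>.54)&(P[...,0]<.66)&(P[...,1]<-.135)&(P[...,1]>-.24)
print(cv2.minAreaRect((P[ms][:,:2]*1000).astype(np.float32)))
# hood top front/left/right edges
mh=(P[...,2]>.115)&(P[...,2]<.135)&(P[...,0]>.49)&(P[...,0]<.78)&(P[...,1]<.2)&(P[...,1]>-.16)
print("hood",cv2.minAreaRect((P[mh][:,:2]*1000).astype(np.float32)),P[mh][:,2].mean())
```

```text
((600.9588623046875, -186.45401000976562), (53.706016540527344, 15.621859550476074), 37.39778518676758)
hood ((667.83447265625, 22.820449829101562), (248.1956024169922, 280.64825439453125), 8.165414810180664) 0.12475904222396166
```

Emit:
{"api": "apply_moves", "payload": {"slide": [[0.1,0.1,-0.4],[0.31,0.31,0],[0.31,0.31,0],[0.31,0.31,0],[0.31,0.31,0],[0.31,0.31,0],[0.31,0.31,0],[0.31,0.31,0]], "turn": [[0,0,0],[0,0,0],[0,0,0],[0,0,0],[0,0,0],[0,0,0],[0,0,0],[0,0,0]], "jaw": [0,0,0,0,0,0,0,0]}}

```text
time_s: 0.95
tcp_pos: [0.3798, 0.327, 0.2805]
eef_rot: [-180.0, 0.0, -22.2]
contact_force: [1.5, -0.0, 0.7]
gripper_width: 0.0878
```

Emit:
{"api": "apply_moves", "payload": {"slide": [[0.33,0.33,0],[0.33,0.33,0],[0.33,0.33,0],[0.33,0.33,0],[0.33,0.33,0],[0.33,0.33,0],[0.33,0.33,0],[0.33,0.33,0]], "turn": [[0,0,0],[0,0,0],[0,0,0],[0,0,0],[0,0,0],[0,0,0],[0,0,0],[0,0,0]], "jaw": [0,0,0,0,0,0,0,0]}}

```text
time_s: 1.75
tcp_pos: [0.5244, -0.0173, 0.2807]
eef_rot: [-180.0, -0.0, -22.2]
contact_force: [1.6, 1.2, 0.2]
gripper_width: 0.0874
```

Emit:
{"api": "apply_moves", "payload": {"slide": [[0.33,0.32,0],[0.33,0.32,0],[0.33,0.32,0],[0.33,0.32,0],[0,0,0],[0,0,0],[0,0,0],[0,0,0]], "turn": [[0,0,0],[0,0,0],[0,0,0],[0,0,0],[0,0,0.09],[0,0,0.09],[0,0,0.09],[0,0,0.09]], "jaw": [0.5,0.5,0.5,0.5,0.5,0.5,0.5,0.5]}}

```text
time_s: 2.55
tcp_pos: [0.5977, -0.184, 0.28]
eef_rot: [180.0, 0.0, -53.5]
contact_force: [-1.2, 0.4, -0.3]
gripper_width: 0.0443
```

Emit:
{"api": "apply_moves", "payload": {"slide": [[0,0,0],[0,0,0],[0,0,0],[0,0,0],[0,0,0],[0,0,0],[0,0,0],[0,0,0]], "turn": [[0,0,0.09],[0,0,0.09],[0,0,0.09],[0,0,0.09],[0,0,0.09],[0,0,0.09],[0,0,0.09],[0,0,0.09]], "jaw": [0.5,0.5,0.5,0.5,0.5,0.5,0.5,0.5]}}

```text
time_s: 3.35
tcp_pos: [0.5977, -0.1837, 0.2802]
eef_rot: [180.0, -0.0, -115.4]
contact_force: [-0.2, -0.3, 0.1]
gripper_width: 0.044
```

Emit:
{"api": "apply_moves", "payload": {"slide": [[0,0,0],[0,0,0],[0,0,0],[0,0,0],[0,0,0]], "turn": [[0,0,0.09],[0,0,0.09],[0,0,0.09],[0,0,0.046],[0,0,0]], "jaw": [0.5,0.5,0.5,0.5,0.5]}}

```text
time_s: 3.85
tcp_pos: [0.5977, -0.1837, 0.2802]
eef_rot: [180.0, -0.0, -142.3]
contact_force: [-0.1, 0.7, -0.5]
gripper_width: 0.0437
```

Run:
```python
from plant import r
from h import *
s=r.get_state(); print(s["time_s"],s["joints"].round(1),s["tcp_pos"],s["eef_rot"],s["contact_force"],s["gripper_width"])
c=r.capture("wrist"); cv2.imwrite("pics/wrist1.png",c["pixels"]); np.savez("pics/wrist1.npz",**c)
R,t=Rt(c); print(-R.T@t, R[2])
print(proj(c,[[.601,-.1865,.114],[.4775,-.0035,.1]]))
P=cloud(c)
ms=(P[...,2]>.107)&(P[...,2]<.122)&(abs(P[...,0]-.6)<.05)&(abs(P[...,1]+.187)<.05)
print(ms.sum(),cv2.minAreaRect((P[ms][:,:2]*1000).astype(np.float32)),P[ms][:,2].mean())
```

```text
3.85 [  0.8  14.7  -2.4  -0.  -72.9 -53. ] [ 0.59774454 -0.18371104  0.28024997] [ 1.79972043e+02 -1.94475217e-02 -1.42252775e+02] [-0.05535297  0.671314   -0.47851747] 0.043675650588723594
[ 0.54063323 -0.22717629  0.42418617] [ 0.20782748  0.16311659 -0.96446914]
[[245.98051335 178.26449627]
 [450.69080296 188.39476939]]
765 ((598.8896484375, -186.8828887939453), (53.14922332763672, 14.533475875854492), 37.64081573486328) 0.11342551806735433
```

View pics/wrist1.png

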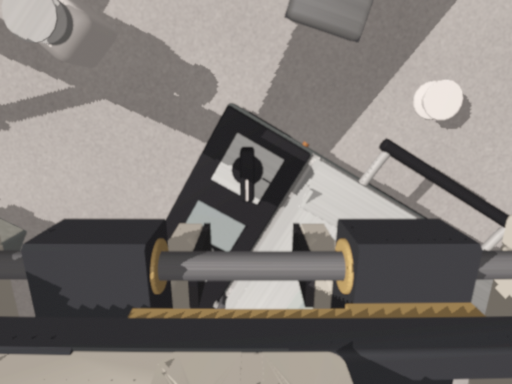

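The wrist view shows the switch handle upright at (247,175) with its white line to the rear. The hood bar runs from (385,145) to (510,222). Both cameras put the switch at (0.600, -0.187) with its top at 0.113, so I'll descend now.

Emit:
{"api": "apply_moves", "payload": {"slide": [[0,-0.04,0.3],[0,0,0.4],[0,0,0.4],[0,0,0.3],[0,0,0.25],[0,0,0.14],[0,0,0]], "turn": [[0,0,0],[0,0,0],[0,0,0],[0,0,0],[0,0,0],[0,0,0],[0,0,0]], "jaw": [0.5,0.5,0.5,0.5,0.5,0.5,0.5]}}

```text
time_s: 4.6
tcp_pos: [0.5992, -0.1868, 0.0995]
eef_rot: [179.9, -0.2, -142.1]
contact_force: [-0.0, -0.5, 0.6]
gripper_width: 0.0438
```

Emit:
{"api": "apply_moves", "payload": {"slide": [[0,0,0],[0,0,0],[0,0,0],[0,0,0],[0,0,0]], "turn": [[0,0,0],[0,0,0],[0,0,0],[0,0,0],[0,0,0]], "jaw": [1,1,1,1,1], "newtons": 25}}

```text
time_s: 5.1
tcp_pos: [0.601, -0.1871, 0.1025]
eef_rot: [-179.9, 0.1, -142.2]
contact_force: [0.7, -0.7, 2.8]
gripper_width: 0.0149
```

Emit:
{"api": "apply_moves", "payload": {"slide": [[0,0,0],[0,0,0],[0,0,0],[0,0,0],[0,0,0],[0,0,0],[0,0,0],[0,0,0]], "turn": [[0,0,-0.06],[0,0,-0.06],[0,0,-0.06],[0,0,-0.06],[0,0,-0.06],[0,0,-0.06],[0,0,-0.06],[0,0,-0.06]], "jaw": [1,1,1,1,1,1,1,1]}}

```text
time_s: 5.9
tcp_pos: [0.6006, -0.187, 0.1025]
eef_rot: [-179.9, -0.0, -100.7]
contact_force: [-1.8, 0.3, 5.1]
gripper_width: 0.0149
```

Emit:
{"api": "apply_moves", "payload": {"slide": [[0,0,0],[0,0,0],[0,0,0],[0,0,0],[0,0,0],[0,0,0]], "turn": [[0,0,-0.06],[0,0,-0.06],[0,0,-0.06],[0,0,-0.04],[0,0,-0.02],[0,0,0]], "jaw": [1,1,1,1,1,1]}}

```text
time_s: 6.5
tcp_pos: [0.6004, -0.1869, 0.1025]
eef_rot: [-180.0, -0.0, -80.3]
contact_force: [-1.6, 1.1, 5.1]
gripper_width: 0.0154
```

Run:
```python
from plant import r
s=r.get_state(); print(s)
```

```text
{'time_s': 6.5, 'joints': array([ 4.59624406e-01,  2.29029527e+01, -1.52536141e+01, -8.13774931e-03,
       -5.18019755e+01,  9.23419350e+00]), 'qd': array([-0.10902036,  0.04596811,  0.04968073, -0.09112777,  0.04875055,
       -1.68417633]), 'joint_torque': array([  0.41612506, -53.52394223,  23.72758806,   5.90093359,
         0.72280386,   1.07101746]), 'tcp_pos': array([ 0.60043159, -0.18694879,  0.10249288]), 'eef_rot': array([-1.79958053e+02, -3.36704117e-04, -8.03112121e+01]), 'contact_force': array([-1.63871534,  1.1063513 ,  5.06444288]), 'moment': array([ 0.4580616 ,  0.64441499, -0.60784517]), 'gripper_width': 0.01536024227760746}
```

Emit:
{"api": "apply_moves", "payload": {"slide": [[0,0,0],[0,0,0],[0,0,0],[0,0,0],[0,0,-0.3],[0,0,-0.4],[0,0,-0.4],[0,0,-0.4]], "turn": [[0,0,0.02],[0,0,0],[0,0,0],[0,0,0],[0,0,0],[0,0,0],[0,0,0],[0,0,0]], "jaw": [0.5,0.5,0.5,0.5,0.5,0.5,0.5,0.5]}}

```text
time_s: 7.3
tcp_pos: [0.6001, -0.1869, 0.253]
eef_rot: [180.0, 0.0, -82.0]
contact_force: [1.1, -0.0, -0.4]
gripper_width: 0.0439
```

Run:
```python
from plant import r
from h import *
s=r.get_state(); print(s["time_s"],s["tcp_pos"],s["eef_rot"],s["contact_force"])
for n in("wrist","top"):
    c=r.capture(n); cv2.imwrite(f"pics/{n}2.png",c["pixels"]); np.savez(f"pics/{n}2.npz",**c)
    P=cloud(c)
    ms=(P[...,2]>.107)&(P[...,2]<.122)&(abs(P[...,0]-.6)<.05)&(abs(P[...,1]+.187)<.04)
    if ms.sum()>5: print(n,ms.sum(),cv2.minAreaRect((P[ms][:,:2]*1000).astype(np.float32)),P[ms][:,2].mean())
```

```text
7.3 [ 0.60009467 -0.18691611  0.25300013] [ 1.79976672e+02  1.23838436e-03 -8.20213258e+01] [ 1.0858191  -0.03104934 -0.43116325]
wrist 878 ((598.646484375, -187.23660278320312), (14.209619522094727, 53.39979934692383), 7.64374303817749) 0.1135515683846122
top 81 ((599.169677734375, -180.05691528320312), (15.70314884185791, 41.36630630493164), 7.856231212615967) 0.11339153277580433
```

View pics/wrist2.png

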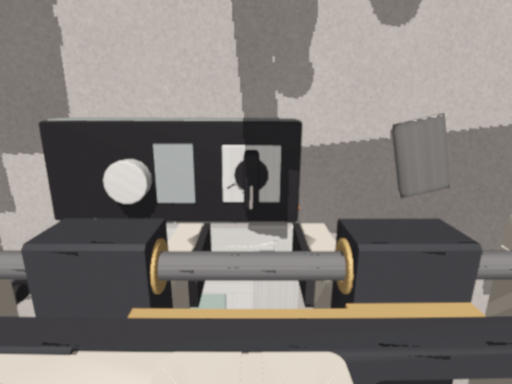

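The switch handle now lies across the oven at 7.64°, with its white line (250,195) towards the hood, so it is off. Next I'll move to view the bar.

Emit:
{"api": "apply_moves", "payload": {"slide": [[-0.38,0.11,0],[-0.38,0.11,0],[-0.38,0.11,0],[-0.38,0.11,0],[-0.38,0.11,0],[-0.38,0.11,0],[-0.38,0.11,0],[0,0,0]], "turn": [[0,0,0],[0,0,0],[0,0,0],[0,0,0],[0,0,0],[0,0,0],[0,0,0],[0,0,0]], "jaw": [0.5,0.5,0.5,0.5,0.5,0.5,0.5,0.5]}}

```text
time_s: 8.2
tcp_pos: [0.4859, 0.0689, 0.2518]
eef_rot: [-179.9, 0.1, -81.8]
contact_force: [0.4, -0.2, 1.5]
gripper_width: 0.0437
```

Run:
```python
from plant import r
from h import *
s=r.get_state(); print(s["time_s"],s["tcp_pos"],s["eef_rot"],s["contact_force"])
c=r.capture("wrist"); cv2.imwrite(f"pics/wrist3.png",c["pixels"]); np.savez(f"pics/wrist3.npz",**c)
P=cloud(c)
ms=(P[...,2]>.096)&(P[...,2]<.112)&(abs(P[...,0]-.48)<.04)&(abs(P[...,1]+.0)<.12)&(c["pixels"].max(2)<80)
q=P[ms]; print(ms.sum(),cv2.minAreaRect((q[:,:2]*1000).astype(np.float32)),np.percentile(q[:,2],[5,50,95]))
l=cv2.fitLine(q[:,:2].astype(np.float32),cv2.DIST_HUBER,0,.01,.01).ravel(); print(l,np.degrees(np.arctan2(l[1],l[0])))
print("x at y=0..", [(y,l[2]+(y-l[3])/l[1]*l[0]) for y in(-.09,0,.08)])
print(proj(c,[[.4775,-.0035,.1]]))
```

```text
8.2 [0.48591403 0.06889684 0.25177896] [-1.79949741e+02  5.71872075e-02 -8.18081233e+01] [ 0.39404359 -0.23823483  1.53384034]
3050 ((488.05487060546875, 3.2764968872070312), (47.496280670166016, 181.18362426757812), 5.157829284667969) [0.1015047  0.1054365  0.10717761]
[ 0.14389452 -0.989593    0.47635013 -0.00545018] -81.72672
x at y=0.. [(-0.09, np.float32(0.48864433)), (0, np.float32(0.47555763)), (0.08, np.float32(0.463925))]
[[270.72863723 103.78293551]]
```

View pics/wrist3.png

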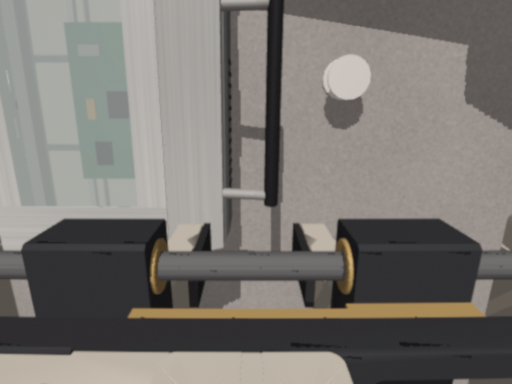

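The bar runs down the picture from (275,0) to its end at (271,205). I'll fit its two edges.

Run:
```python
from h import *
c=dict(np.load("pics/wrist3.npz")); g=c["pixels"].max(2).astype(int); P=cloud(c)
pts=[]
for v in range(10,200,10):
    row=(g[v]<45); 
    k=[u for u in range(255,295) if row[u]]
    if k: 
        u0,u1=min(k),max(k); a=onz(c,[((u0+u1)/2,v)],.1)[0]; pts.append(a); print(v,u0,u1,a.round(4),P[v,(u0+u1)//2].round(4))
e=onz(c,[(271,205.5)],.1); print("end",e)
t=dict(np.load("pics/top2.npz"))
cv2.imwrite("pics/topz2.png",cv2.resize(t["pixels"][90:230,195:355],None,fx=5,fy=4.2857,interpolation=cv2.INTER_CUBIC))
```

```text
10 268 282 [ 0.4861 -0.0801  0.1   ] [ 0.4863 -0.0785  0.106 ]
20 268 281 [ 0.4853 -0.0724  0.1   ] [ 0.4859 -0.0709  0.1059]
30 268 281 [ 0.484  -0.0646  0.1   ] [ 0.4847 -0.0631  0.107 ]
40 268 280 [ 0.4831 -0.0567  0.1   ] [ 0.4834 -0.0557  0.1056]
50 268 280 [ 0.4819 -0.0487  0.1   ] [ 0.4822 -0.0476  0.1073]
60 268 280 [ 0.4805 -0.0407  0.1   ] [ 0.4809 -0.0398  0.1066]
70 268 279 [ 0.4797 -0.0324  0.1   ] [ 0.4804 -0.0317  0.1059]
80 267 279 [ 0.4787 -0.024   0.1   ] [ 0.4791 -0.0236  0.1061]
90 267 279 [ 0.4774 -0.0156  0.1   ] [ 0.4778 -0.0153  0.1068]
100 267 279 [ 0.476  -0.0071  0.1   ] [ 0.4764 -0.007   0.1056]
110 267 278 [0.475  0.0017 0.1   ] [0.4759 0.0017 0.106 ]
120 267 278 [0.4736 0.0105 0.1   ] [0.4745 0.0103 0.1058]
130 266 279 [0.4722 0.0195 0.1   ] [0.4731 0.0191 0.1059]
140 266 278 [0.4711 0.0286 0.1   ] [0.4716 0.028  0.1063]
150 266 278 [0.4696 0.0379 0.1   ] [0.4702 0.0371 0.1062]
160 266 278 [0.4681 0.0473 0.1   ] [0.4687 0.0463 0.1063]
170 266 277 [0.467  0.0569 0.1   ] [0.4681 0.0558 0.1061]
180 265 277 [0.4659 0.0667 0.1   ] [0.4666 0.0651 0.107 ]
190 265 277 [0.4644 0.0766 0.1   ] [0.4651 0.0748 0.107 ]
end [[0.46181741 0.09230903 0.1       ]]
```

Emit:
{"api": "apply_moves", "payload": {"slide": [[0.35,0.1,0],[0.35,0.1,0],[0,0,0.35],[0,0,0.35],[0,0,0.35],[0,0,0.27],[0,0,0.25],[0,0,0]], "turn": [[0,0,0],[0,0,0],[0,0,0],[0,0,0],[0,0,0],[0,0,0],[0,0,0],[0,0,0]], "jaw": [0.6,0.6,0.6,0.6,0.6,0.6,0.6,0.6]}}

```text
time_s: 9.05
tcp_pos: [0.4751, -0.0078, 0.0915]
eef_rot: [179.6, -0.1, -82.1]
contact_force: [0.1, -0.6, 0.6]
gripper_width: 0.0349
```

Run:
```python
from plant import r
s=r.get_state(); print(s)
```

```text
{'time_s': 9.05, 'joints': array([ 2.28416396e+01,  1.10448235e+01, -3.49728109e+01, -3.92064550e-02,
       -4.43449703e+01, -1.49421215e+01]), 'qd': array([ 0.24216257, -2.82760524,  3.29581553,  1.23899109, -4.18591161,
       -0.18236431]), 'joint_torque': array([ 1.99886961e-01, -3.65866506e+01,  2.15380293e+01,  5.22598028e+00,
        1.04300816e+00,  8.36816384e-03]), 'tcp_pos': array([ 0.47508562, -0.00781756,  0.09154709]), 'eef_rot': array([ 1.79642629e+02, -6.71904393e-02, -8.21283973e+01]), 'contact_force': array([ 0.09333743, -0.62175122,  0.59416323]), 'moment': array([ 0.02282196,  0.0169708 , -0.04769139]), 'gripper_width': 0.03486838649137568}
```

Emit:
{"api": "apply_moves", "payload": {"slide": [[0,0,0],[0,0,0],[0,0,0],[0,0,0],[0,0,0]], "turn": [[0,0,0],[0,0,0],[0,0,0],[0,0,0],[0,0,0]], "jaw": [1,1,1,1,1], "newtons": 20}}

```text
time_s: 9.55
tcp_pos: [0.4772, -0.0063, 0.0953]
eef_rot: [-180.0, 0.0, -82.0]
contact_force: [-3.5, 0.6, 3.9]
gripper_width: 0.0134
```

Run:
```python
from plant import r
import numpy as np
s=r.get_state(); print(s["time_s"],s["tcp_pos"],s["eef_rot"],s["contact_force"],s["moment"],s["gripper_width"])
# plan: tool tilt t=k*a about tool x negative; bar offset from TCP is 5mm back along tool z
h=np.array([.7411,.0325]);k=.4
ux=np.array([np.cos(np.radians(7.8)),np.sin(np.radians(7.8))])
def tcp(a):
    b=np.array([-.269*np.cos(.0745+a),.08+.269*np.sin(.0745+a)]) # (oven x rel hinge, z)
    tz=np.array([-np.sin(k*a),-np.cos(k*a)]); return b+.005*tz,k*a
N=20; A=np.linspace(0,1.06,N+1)
for i in range(N):
    p,t=tcp(A[i]);q,t2=tcp(A[i+1]); d=q-p
    # tool y = -ovenx at tilt0 ; tilt: z=( -s,-c), y=(-c, s)
    y=np.array([-np.cos(t),np.sin(t)]);z=np.array([-np.sin(t),-np.cos(t)])
    print(i,A[i+1].round(3),"slide y,z",(d@y/.1).round(3),(d@z/.1).round(3),"turn x",(-(t2-t)/1.5).round(4),q.round(3))
```

```text
9.55 [ 0.4771506  -0.00625057  0.09532334] [-1.79959695e+02  7.59381396e-03 -8.20265190e+01] [-3.45175188  0.64965678  3.93894357] [ 0.13993379  1.13618577 -0.04404601] 0.013374326229344514
0 0.053 slide y,z -0.013 -0.142 turn x -0.0141 [-0.267  0.109]
1 0.106 slide y,z -0.018 -0.141 turn x -0.0141 [-0.265  0.123]
2 0.159 slide y,z -0.022 -0.141 turn x -0.0141 [-0.262  0.137]
3 0.212 slide y,z -0.027 -0.14 turn x -0.0141 [-0.258  0.151]
4 0.265 slide y,z -0.031 -0.139 turn x -0.0141 [-0.254  0.165]
5 0.318 slide y,z -0.036 -0.138 turn x -0.0141 [-0.249  0.178]
6 0.371 slide y,z -0.04 -0.137 turn x -0.0141 [-0.243  0.191]
7 0.424 slide y,z -0.044 -0.135 turn x -0.0141 [-0.237  0.204]
8 0.477 slide y,z -0.049 -0.134 turn x -0.0141 [-0.23   0.216]
9 0.53 slide y,z -0.053 -0.132 turn x -0.0141 [-0.222  0.228]
10 0.583 slide y,z -0.057 -0.13 turn x -0.0141 [-0.214  0.24 ]
11 0.636 slide y,z -0.061 -0.128 turn x -0.0141 [-0.205  0.251]
12 0.689 slide y,z -0.065 -0.126 turn x -0.0141 [-0.196  0.261]
13 0.742 slide y,z -0.069 -0.124 turn x -0.0141 [-0.186  0.271]
14 0.795 slide y,z -0.073 -0.122 turn x -0.0141 [-0.175  0.281]
15 0.848 slide y,z -0.077 -0.119 turn x -0.0141 [-0.164  0.29 ]
16 0.901 slide y,z -0.081 -0.117 turn x -0.0141 [-0.153  0.298]
17 0.954 slide y,z -0.084 -0.114 turn x -0.0141 [-0.141  0.306]
18 1.007 slide y,z -0.088 -0.111 turn x -0.0141 [-0.128  0.313]
19 1.06 slide y,z -0.091 -0.109 turn x -0.0141 [-0.116  0.319]
```

Emit:
{"api": "apply_moves", "payload": {"slide": [[0,-0.006,-0.07],[0,-0.007,-0.07],[0,-0.008,-0.07],[0,-0.01,-0.07],[0,-0.011,-0.07],[0,-0.011,-0.07],[0,-0.013,-0.07],[0,-0.014,-0.07]], "turn": [[-0.007,0,0],[-0.007,0,0],[-0.007,0,0],[-0.007,0,0],[-0.007,0,0],[-0.007,0,0],[-0.007,0,0],[-0.007,0,0]], "jaw": [1,1,1,1,1,1,1,1]}}

```text
time_s: 10.35
tcp_pos: [0.4863, -0.005, 0.1502]
eef_rot: [175.1, 0.0, -82.0]
contact_force: [-3.1, -1.0, -2.9]
gripper_width: 0.0135
```

```bash
cat > st.py <<'E'
from plant import r
import numpy as np
from scipy.spatial.transform import Rotation as Ro
s=r.get_state(); R=Ro.from_euler("xyz",s["eef_rot"],degrees=True).as_matrix()
g=s["tcp_pos"]-.005*R[:,2]; h=np.array([.7425,.0325]);ux=np.array([.9909,.1349])
d=(g[:2]-h)@ux; a=np.arctan2(g[2]-.08,-d)-.0745
print("t",s["time_s"],"grasp",g.round(4),"rad",np.hypot(d,g[2]-.08).round(4),"a",a.round(3),"tilt",np.degrees(np.arctan2(-R[:2,2]@ux,-R[2,2])).round(1),"F",s["contact_force"].round(1),"M",s["moment"].round(2),"w",round(s["gripper_width"],4),s["eef_rot"].round(1))
E
python3 st.py
```

```text
t 10.35 grasp [ 0.4867 -0.005   0.1552] rad 0.2692 a 0.209 tilt 4.9 F [-3.1 -1.  -2.9] M [-0.03  0.86 -0.  ] w 0.0135 [175.1   0.  -82. ]
```

Emit:
{"api": "apply_moves", "payload": {"slide": [[0,-0.015,-0.07],[0,-0.016,-0.07],[0,-0.018,-0.07],[0,-0.018,-0.07],[0,-0.02,-0.069],[0,-0.02,-0.069],[0,-0.022,-0.068],[0,-0.022,-0.068]], "turn": [[-0.007,0,0],[-0.007,0,0],[-0.007,0,0],[-0.007,0,0],[-0.007,0,0],[-0.007,0,0],[-0.007,0,0],[-0.007,0,0]], "jaw": [1,1,1,1,1,1,1,1]}}

```text
time_s: 11.15
tcp_pos: [0.5072, -0.0022, 0.2037]
eef_rot: [170.1, -0.0, -82.0]
contact_force: [-6.8, 0.1, -0.1]
gripper_width: 0.0131
```

Emit:
{"api": "apply_moves", "payload": {"slide": [[0,-0.024,-0.067],[0,-0.025,-0.067],[0,-0.026,-0.066],[0,-0.027,-0.066],[0,-0.028,-0.065],[0,-0.029,-0.065],[0,-0.03,-0.064],[0,-0.031,-0.064]], "turn": [[-0.007,0,0],[-0.007,0,0],[-0.007,0,0],[-0.007,0,0],[-0.007,0,0],[-0.007,0,0],[-0.007,0,0],[-0.007,0,0]], "jaw": [1,1,1,1,1,1,1,1]}}

```text
time_s: 11.95
tcp_pos: [0.5385, 0.002, 0.2514]
eef_rot: [165.3, -0.0, -82.0]
contact_force: [-11.9, -0.3, 5.9]
gripper_width: 0.013
```

```bash
python3 st.py
python3 - <<'E'
from plant import r
from h import *
for n in ("scene",):
    c=r.capture(n); cv2.imwrite(f"pics/{n}4.png",c["pixels"]); np.savez(f"pics/{n}4.npz",**c)
E
```

```text
t 11.95 grasp [0.5398 0.0022 0.2562] rad 0.2703 a 0.636 tilt 14.7 F [-11.9  -0.3   5.9] M [ 0.09  3.88 -0.24] w 0.013 [165.3  -0.  -82. ]
```

View pics/scene4.png

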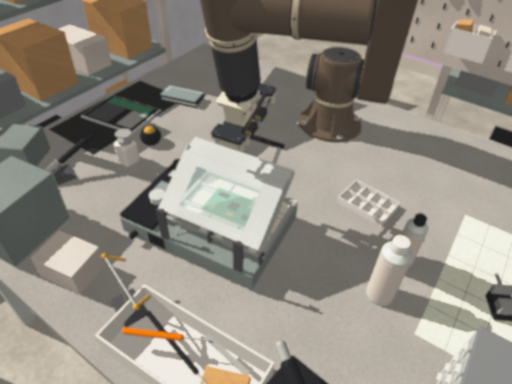

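The hood is following at about 36°. The bar pushes the tool outward with about 13 N, so I'll ease 3 mm outward along the radius.

Emit:
{"api": "apply_moves", "payload": {"slide": [[0,0.027,-0.013],[0,0,0]], "turn": [[0,0,0],[0,0,0]], "jaw": [1,1]}}

```text
time_s: 12.2
tcp_pos: [0.5393, 0.0022, 0.2525]
eef_rot: [165.7, -0.0, -82.0]
contact_force: [2.1, -2.2, -4.6]
gripper_width: 0.0128
```

```bash
python3 st.py
```

```text
t 12.2 grasp [0.5405 0.0023 0.2574] rad 0.2705 a 0.641 tilt 14.3 F [ 2.1 -2.2 -4.6] M [-0.56 -1.53  0.18] w 0.0128 [165.7  -0.  -82. ]
```

Emit:
{"api": "apply_moves", "payload": {"slide": [[0,-0.036,-0.06],[0,-0.033,-0.063],[0,-0.034,-0.062],[0,-0.034,-0.062],[0,-0.036,-0.061],[0,-0.037,-0.061]], "turn": [[-0.007,0,0],[-0.007,0,0],[-0.007,0,0],[-0.007,0,0],[-0.007,0,0],[-0.007,0,0]], "jaw": [1,1,1,1,1,1]}}

```text
time_s: 12.8
tcp_pos: [0.5683, 0.0061, 0.2825]
eef_rot: [161.9, -0.0, -82.0]
contact_force: [-4.5, -3.5, 2.5]
gripper_width: 0.0132
```

```bash
python3 st.py
```

```text
t 12.8 grasp [0.5698 0.0064 0.2873] rad 0.271 a 0.796 tilt 18.1 F [-4.5 -3.5  2.5] M [-1.16  0.58  0.34] w 0.0132 [161.9  -0.  -82. ]
```

Emit:
{"api": "apply_moves", "payload": {"slide": [[0,-0.034,-0.061],[0,-0.038,-0.06],[0,-0.038,-0.06],[0,-0.039,-0.059],[0,-0.04,-0.059],[0,-0.041,-0.058]], "turn": [[-0.007,0,0],[-0.007,0,0],[-0.007,0,0],[-0.007,0,0],[-0.007,0,0],[-0.007,0,0]], "jaw": [1,1,1,1,1,1]}}

```text
time_s: 13.4
tcp_pos: [0.6022, 0.0107, 0.3082]
eef_rot: [158.3, -0.0, -82.0]
contact_force: [0.2, -5.2, 0.1]
gripper_width: 0.0134
```

```bash
python3 st.py
```

```text
t 13.4 grasp [0.604  0.011  0.3129] rad 0.2718 a 0.955 tilt 21.7 F [ 0.2 -5.2  0.1] M [-1.55 -0.87  0.62] w 0.0134 [158.3  -0.  -82. ]
```

Emit:
{"api": "apply_moves", "payload": {"slide": [[0.004,-0.042,-0.057],[0.004,-0.043,-0.056],[0,-0.044,-0.056],[0,-0.044,-0.055],[0,-0.02,-0.025],[0,0,0]], "turn": [[-0.007,0,0],[-0.007,0,0],[-0.007,0,0],[-0.007,0,0],[-0.003,0,0],[0,0,0]], "jaw": [1,1,1,1,1,1]}}

```text
time_s: 14.0
tcp_pos: [0.6293, 0.0144, 0.3234]
eef_rot: [155.7, 0.0, -82.0]
contact_force: [-0.9, -2.3, 3.5]
gripper_width: 0.0137
```

```bash
python3 st.py
cat > look.py <<'E'
import sys
from plant import r
from h import *
n=sys.argv[1]
for k in ("scene","top"):
    c=r.capture(k); cv2.imwrite(f"pics/{k}{n}.png",c["pixels"]); np.savez(f"pics/{k}{n}.npz",**c)
    P=cloud(c); g=c["pixels"]
    ux=np.array([.9909,.1349]); uy=np.array([-.1349,.9909]); d=P[...,:2]-np.array([.7425,.0325]); X=d@ux; Y=d@uy; Z=P[...,2]
    # hood-top panel plane: points above .17 m, within hood width
    m=(Z>.14)&(Z<.35)&(abs(Y)<.135)&(X<.08)&(X>-.25)&(g.min(2)>90)
    if m.sum()<50: print(k,"few",m.sum()); continue
    A=np.c_[X[m],Z[m]]; 
    # RANSAC-ish: Huber line through (X,Z) seen edge on
    l=cv2.fitLine(A.astype(np.float32),cv2.DIST_WELSCH,0,.001,.001).ravel(); res=abs((A-l[2:])@np.array([-l[1],l[0]]))
    print(k,m.sum(),"hood a",np.arctan2(abs(l[1]),abs(l[0])).round(3),"pt",l[2:].round(3),"inl",(res<.004).mean().round(2),"dist from hinge",abs((np.array([0,.08])-l[2:])@np.array([-l[1],l[0]])).round(4))
E
python3 look.py 5
```

```text
t 14.0 grasp [0.6314 0.0147 0.3279] rad 0.2722 a 1.07 tilt 24.3 F [-0.9 -2.3  3.5] M [-0.52 -0.39  0.32] w 0.0137 [155.7   0.  -82. ]
scene 8217 hood a 1.003 pt [-0.027  0.215] inl 0.66 dist from hinge 0.0494
top 1706 hood a 0.765 pt [-0.074  0.27 ] inl 0.39 dist from hinge 0.0857
```

View pics/scene5.png

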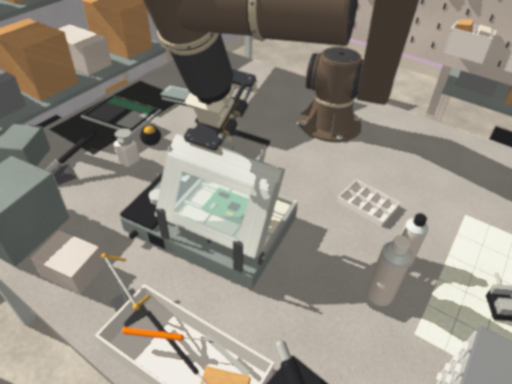

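```bash
cat > ha.py <<'E'
import sys
from h import *
def ang(fn,a0):
    c=dict(np.load(fn)); P=cloud(c); ux=np.array([.9909,.1349]); uy=np.array([-.1349,.9909]); d=P[...,:2]-np.array([.7425,.0325]); X=d@ux; Y=d@uy; Z=P[...,2]-.08
    m=(abs(Y)<.138)&(Z>.0)&(X<.1)&(X>-.26)&(c["depth"]>0); A=np.c_[X[m],Z[m]]
    t=a0; off=.045; w=.015
    for i in range(8):
        u=np.array([-np.cos(t),np.sin(t)]); n=np.array([np.sin(t),np.cos(t)])  # along hood forward, outward normal
        al=A@u; k=(abs(A@n-off)<w)&(al>.01)&(al<.20); B=A[k]
        l=cv2.fitLine(B.astype(np.float32),cv2.DIST_HUBER,0,.001,.001).ravel(); v=l[:2]*np.sign(l[:2]@u); t=np.arctan2(v[1],-v[0]); n=np.array([np.sin(t),np.cos(t)]); off=l[2:]@n; w=max(.004,w*.7)
    print(fn,"n",k.sum(),"a",t.round(3),"off",off.round(4))
for f in sys.argv[2:]: ang(f,float(sys.argv[1]))
E
python3 ha.py 1.05 pics/scene5.npz pics/top5.npz; python3 ha.py .62 pics/scene4.npz; python3 ha.py 0.02 pics/scene0.npz pics/top0.npz
```

```text
pics/scene5.npz n 7151 a 1.052 off 0.0455
pics/top5.npz n 595 a 1.051 off 0.0474
pics/scene4.npz n 7106 a 0.623 off 0.0453
pics/scene0.npz n 4871 a -0.001 off 0.0451
pics/top0.npz n 5452 a -0.006 off 0.0459
```

Both cameras put the hood at 1.05 rad, with a plane offset of 46 mm as expected. I'll raise it slightly more, then draw it down slowly.

Emit:
{"api": "apply_moves", "payload": {"slide": [[0,-0.044,-0.055],[0,-0.045,-0.053],[0,0,0],[0,0,0]], "turn": [[-0.007,0,0],[-0.007,0,0],[0,0,0],[0,0,0]], "jaw": [1,1,1,1]}}

```text
time_s: 14.5
tcp_pos: [0.6415, 0.016, 0.3287]
eef_rot: [154.5, 0.0, -82.0]
contact_force: [2.2, -2.7, -2.4]
gripper_width: 0.013
```

```bash
python3 st.py; python3 look.py 6 >/dev/null; python3 ha.py 1.1 pics/scene6.npz pics/top6.npz
```

```text
t 14.5 grasp [0.6436 0.0163 0.3332] rad 0.2723 a 1.12 tilt 25.5 F [ 2.2 -2.7 -2.4] M [-0.61 -2.38  0.48] w 0.013 [154.5   0.  -82. ]
pics/scene6.npz n 7029 a 1.104 off 0.0454
pics/top6.npz n 444 a 0.991 off 0.0605
```

Emit:
{"api": "apply_moves", "payload": {"slide": [[0,0.046,0.052],[0,0.045,0.053],[0,0.044,0.054],[0,0.043,0.055],[0,0.043,0.056]], "turn": [[0.007,0,0],[0.007,0,0],[0.007,0,0],[0.007,0,0],[0.007,0,0]], "jaw": [1,1,1,1,1]}}

```text
time_s: 15.1
tcp_pos: [0.6104, 0.0119, 0.3134]
eef_rot: [157.6, 0.0, -82.0]
contact_force: [3.1, -1.2, -2.0]
gripper_width: 0.0131
```

```bash
python3 st.py
```

```text
t 15.1 grasp [0.6123 0.0121 0.3181] rad 0.2721 a 0.991 tilt 22.4 F [ 3.1 -1.2 -2. ] M [-0.19 -2.92  0.23] w 0.0131 [157.6   0.  -82. ]
```

Emit:
{"api": "apply_moves", "payload": {"slide": [[0,0.041,0.057],[0,0.041,0.058],[0,0.04,0.059],[0,0.039,0.059],[0,0.02,0.03],[0,0,0],[0,0,0]], "turn": [[0.007,0,0],[0.007,0,0],[0.007,0,0],[0.007,0,0],[0.003,0,0],[0,0,0],[0,0,0]], "jaw": [1,1,1,1,1,1,1]}}

```text
time_s: 15.8
tcp_pos: [0.5838, 0.0082, 0.2961]
eef_rot: [160.1, 0.0, -82.0]
contact_force: [-0.9, 2.7, 2.2]
gripper_width: 0.0134
```

```bash
python3 st.py; python3 look.py 7 >/dev/null; python3 ha.py .86 pics/scene7.npz pics/top7.npz
```

```text
t 15.8 grasp [0.5854 0.0085 0.3008] rad 0.272 a 0.873 tilt 19.9 F [-0.9  2.7  2.2] M [ 1.07 -0.66 -0.39] w 0.0134 [160.1   0.  -82. ]
pics/scene7.npz n 7290 a 0.854 off 0.0453
pics/top7.npz n 1476 a 0.849 off 0.0473
```

View pics/scene7.png

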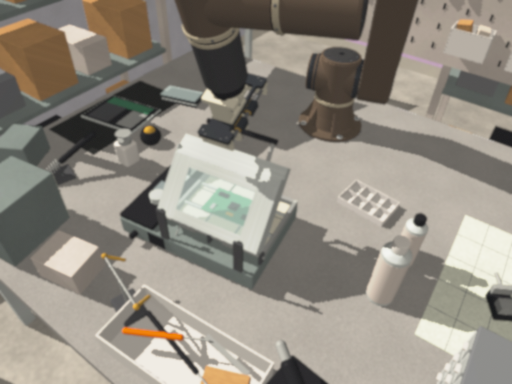

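The hood is at 0.85 by both cameras and firmly held. I'll go slightly lower and then up a touch, so that the bar's weight truly rests on the grip.

Emit:
{"api": "apply_moves", "payload": {"slide": [[-0.004,0.025,0.04],[0,0.025,0.04],[0,0,0],[0,-0.012,-0.02],[0,-0.012,-0.02],[0,0,0],[0,0,0],[0,0,0]], "turn": [[0.004,0,0],[0.004,0,0],[0,0,0],[0,0,0],[0,0,0],[0,0,0],[0,0,0],[0,0,0]], "jaw": [1,1,1,1,1,1,1,1]}}

```text
time_s: 16.7
tcp_pos: [0.58, 0.0077, 0.2931]
eef_rot: [160.8, 0.0, -82.0]
contact_force: [-3.4, 3.2, 4.1]
gripper_width: 0.013
```

```bash
for i in 1 2 3; do python3 st.py; python3 look.py 8$i >/dev/null; done; python3 ha.py .84 pics/scene8?.npz pics/top8?.npz
```

```text
t 16.7 grasp [0.5816 0.008  0.2978] rad 0.2719 a 0.855 tilt 19.2 F [-3.4  3.2  4.1] M [ 1.01  0.63 -0.37] w 0.013 [160.8   0.  -82. ]
t 16.8 grasp [0.5816 0.008  0.2978] rad 0.2719 a 0.855 tilt 19.2 F [-4.5  2.8  4.2] M [ 1.02  0.73 -0.35] w 0.0131 [160.8   0.  -82. ]
t 16.9 grasp [0.5816 0.008  0.2978] rad 0.2719 a 0.855 tilt 19.2 F [-5.6  2.1  4.8] M [ 0.98  0.88 -0.39] w 0.0132 [160.8  -0.  -82. ]
pics/scene81.npz n 7320 a 0.836 off 0.0453
pics/scene82.npz n 7302 a 0.837 off 0.0453
pics/scene83.npz n 7346 a 0.835 off 0.0454
pics/top81.npz n 1498 a 0.831 off 0.0471
pics/top82.npz n 1515 a 0.827 off 0.0476
pics/top83.npz n 1514 a 0.832 off 0.0472
```

Run:
```python
from h import *
a=dict(np.load("pics/scene0.npz"));b=dict(np.load("pics/scene83.npz"))
cv2.imwrite("pics/cmp.png",np.hstack([cv2.resize(x["pixels"][80:300,100:440],(400,259)) for x in(a,b)]))
cv2.imwrite("pics/top83z.png",dict(np.load("pics/top83.npz"))["pixels"])
```

```text
(no output)
```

View pics/cmp.png

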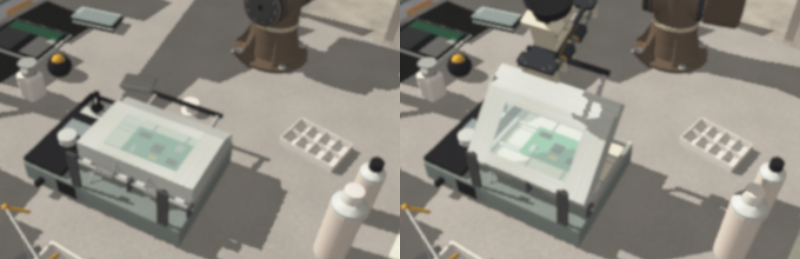

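View pics/top83z.png

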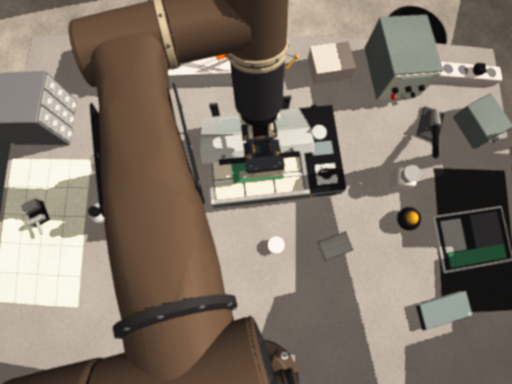

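The hood is held open, the switch at (325,173) lies across the oven, and the spool (276,245), tin case (335,246), pot, flux tin and cans are where they started. I'm handing in now.

```bash
python3 -c "
from plant import r
print(r.close_job())"; python3 st.py
```

```text
the job is handed in; nothing more can be done
None
the job is handed in; nothing more can be done
```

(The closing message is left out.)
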